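# Try the sustain pedal and hold it up for inspection

## Task

Try out the keyboard sustain pedal: with it standing on the desk, press its metal tongue right down to the stop and let it spring fully back up. Then take the pedal by its black housing, lift it at least 12 cm clear of the desk, keeping it level all the way, so that its rubber feet can be looked at from below, and finish while still holding it up there, level and still, with the tongue untouched. Leave the other things on the desk alone.

Things in the scene. Friction and masses are not known exactly. Their poses are not given: they have to be found in the camera images.
- pedal: Loose sustain pedal, about 0.5 kg: dark steel base plate 190 (x) x 66 (y) mm on rubber feet, its top 9 mm above the desk; black housing on its rear half (x -10 to +90, y -26 to +26, z 9 to 51 mm); bright steel tongue out of the housing's front along its own -x. Origin: centre of the underside, at desk height; z up. Centre of mass at about x = +25 mm.
- housing_top (a point): Centre of the housing's top face, 51 mm above the pedal's underside, at x = +40 mm in the pedal's frame; the housing is 52 mm wide across the pedal's y here and 100 mm long along its x.
- tongue_pad (a point): Point on the top face of the tongue's broad ribbed end (36 x 36 mm, 8 mm thick), where it is to be pressed; it is fixed to the tongue and moves down with it, 38 mm above the pedal's underside at rest and about 16 mm lower at the stop; 72 mm in front of the hinge.
- tongue (a joint): Angle of the tongue about its level hinge (under the front edge of the housing): 0 at rest (up, spring-loaded), 0.22 rad pressed down to its stop. At the ribbed end the spring needs about 3 N to start and about 10 N at the stop; it springs back by itself when let go.
- figure: Bystander: pale blue glazed animal figurine, 56 x 56 x 60 mm, standing loose; origin at the centre of its underside.
- dark_figure: Bystander: dark teal glazed animal figurine, 56 x 56 x 60 mm, standing loose; origin at the centre of its underside.
- screwdriver: Bystander: screwdriver with a red handle, 177 mm long (along its y), 24 mm thick, lying loose behind the pedal; origin at the centre of its underside.

How it is judged:
By the outcome, as a careful person would: the job done as asked, in the order asked, and still so for the second after the job is handed in, while the arm keeps its last pose, push and grip.
It also fails if it takes over 43 s, if anything falls off the work surface, if the arm or the gripper's body presses on something with over 40 N, if the wrist force passes 120 N, or if a joint passes its speed limit or range.

## Robot

A 6-joint arm with a two-finger parallel gripper is mounted at the origin on a cart in front of the work surface, level with it; the furniture and walls round the work are solid. World frame = base frame: x ahead of the robot, y to its left, z up, the work surface at z = 0. Lengths are in m, angles in rad, forces in N, time in s.
With the tool pointing down it reaches from about 0.375 to 0.9 m from the base axis. Payload 3.1 kg.
Tool frame: the origin (TCP) lies midway between the tips of the shut fingers; the grasp point (between the pads) lies 19 mm behind it; z points along the fingers, y is the line along which they close (so a half turn about z gives the same grasp; the last joint's range is limited). The gripper opens to 87 mm and grips with 3 to 60 N. Pads are 19 mm wide; open, the fingers measure 117 mm over their backs; the gripper's body (75 mm by 190 mm) begins 51 mm behind the grasp point.
Start: joints at [1.121, 0.527, 1.433, -0, 1.181, -0.178], TCP at [0.168, 0.602, 0.194] pointing down, gripper open.
Joint ranges: [-3.08, 3.08], [-0.75, 2.2], [0.22, 2.44], [-1.43, 4.57], [0, 2.65], [-2.85, 2.85]. Speed limits (rad/s): [2.79, 2.79, 3.14, 3.14, 3.14, 3.14].

## Interface

Orientations are given as a unit quaternion [x, y, z, w].
In Python, from rig import get_obs, cams, job gives the robot as it stands.
- The arm moves only by the tool servo_tool, never from a script. Its argument "moves" is text: rows parted by semicolons, each of 5 numbers parted by spaces: the shift along the tool's x, y, z in m, then the turn about the tool's z in degrees, then the finger opening in m, from 0 to 0.087. In form: dx dy dz spin claw; .... A call has 1 to 10 rows; each row is the pose to reach, as a shift and turn from the pose commanded when the call began, along the tool's axes at that moment; what a row does not reach only later rows make up. A row lasts 1/12 s, in which the tool goes at most 41.7 mm and 7.16 degrees, less where a joint would pass 70% of its speed; a pose out of reach is approached as far as the arm can. A call with a gripper value outside its range is refused whole. The fingers move at their own pace and stop on an object; "grip_force" is the grip in N (left out, the last holds). Time passes only in rows, so rows that repeat a pose let the fingers close. It gives the time, the measured TCP pose, the force, the opening and the grip force at its end, in the units of the state.
- get_obs(): the state, without advancing time (a new reading comes with each control period).
- cams.camera(name): name is "scene" or "top" or "wrist"; returns the picture (384x512x3 uint8, blue, green, red); there is no depth.
- cams.camera_model(name): a dict with "fx", "fy", "cx", "cy" (pixels), "R" (3x3) and "t" (3): a world point X has camera coordinates R X + t. Camera axes: x right, y down, z forward; pixel columns grow to the right and rows downward; lengths in m; the calibration is good to about 2 mm. A picture is of the moment at which its call begins: read the wrist's pose just before it. camera_model takes no time and is no camera call; for the wrist camera it gives the pose at the moment of the call.
- job.hand_in(): hands the job in; it is judged then, once.
The state is a dict: "time": time; "q": joint angles; "joint_velocities": joint speeds; "joint_torque": joint torques, N m; "position": TCP position; "tool_rot": TCP orientation; "ft_force": force on the tool from outside, world axes, zero at the start; "moment": the same for the moment, N m; "grip_width": finger opening in m; "grip_force": force on a finger pad.
Only numpy, scipy, OpenCV 4.12 (cv2) and the standard library are available. Lean on these libraries where they do the work, as an engineer would, in place of code of your own. Each camera call takes 0.05 s, during which the arm holds its last target. There are 200 camera calls.

## Working session

There is one attempt and no reset: what is moved stays moved. The work goes in short steps, Python scripts to look and compute and a tool call to move; the robot and the scene stay as the last step left them, time stands still between calls to the robot, and variables do not carry over. Pictures are saved under pics/ and viewed, at most 10 in all, crops included, and the job is handed in when it is done.

Besides the shell and the picture viewer there is one more tool, called after ">>>" as name(argument=value, ...) on one line, values as JSON. servo_tool: Moves the arm, as the interface text tells. Its arguments: {"type":"object","properties":{"moves":{"type":"string"},"grip_force":{"type":"number"}},"required":["moves"]}

```bash
mkdir -p pics
python3 - <<'E'
from rig import get_obs, cams
import cv2
o=get_obs(); print(o)
for n in("scene","top"):
    cv2.imwrite(f"pics/{n}0.png",cams.camera(n)); print(cams.camera_model(n))
E
```

```text
{'time': 0.0, 'q': array([ 1.12050950e+00,  5.28458937e-01,  1.43386852e+00, -1.28300583e-05,
        1.18138662e+00, -1.78463556e-01]), 'joint_velocities': array([-0.0022497 , -0.00113064,  0.00075082,  0.00128197,  0.00132438,
        0.00081549]), 'joint_torque': array([ 9.95518967e-04, -4.40037167e+01, -1.76589149e+01,  6.33549783e-02,
        5.83472766e-02, -1.29342466e-04]), 'position': array([0.16741712, 0.60135823, 0.19298688]), 'tool_rot': array([ 1.35491099e-01,  9.90777996e-01, -1.01056184e-03, -3.22354815e-04]), 'ft_force': array([0.59890788, 0.24486033, 0.24937142]), 'moment': array([ 0.00126707,  0.01691496, -0.00765058]), 'grip_force': 0.0, 'grip_width': 0.08672384197877467}
{'fx': 423.17817916069725, 'fy': 423.17817916069725, 'cx': 258.3702332331198, 'cy': 193.93421414308946, 'R': array([[-0.88146236, -0.47202093, -0.01484423],
       [-0.32365921,  0.62670098, -0.70886571],
       [ 0.34390235, -0.62003397, -0.70518725]]), 't': array([0.53750196, 0.2526894 , 0.97082502])}
{'fx': 409.2655670829432, 'fy': 409.2655670829432, 'cx': 249.1906010777404, 'cy': 198.38026441994757, 'R': array([[-0.02541214, -0.9996702 , -0.00370383],
       [-0.99640397,  0.02562833, -0.08076091],
       [ 0.0808292 ,  0.0016382 , -0.99672662]]), 't': array([-0.01565795,  0.64844564,  1.18714315])}
```

View pics/scene0.png

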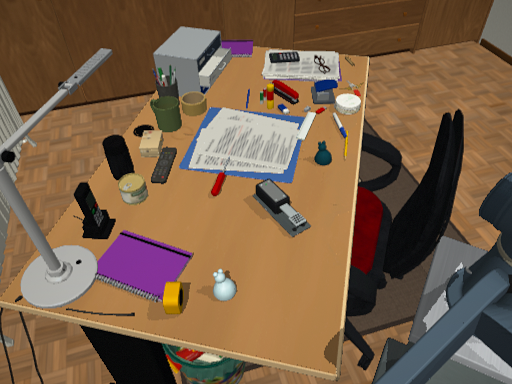

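View pics/top0.png

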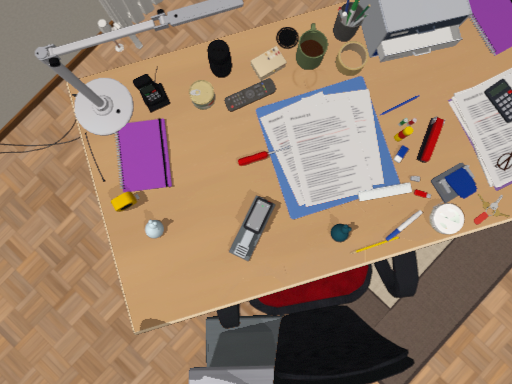

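The pedal is at about (254,228) in top and (282,206) in scene, with its tongue toward the robot. The screwdriver is behind it, the pale figure is at top (155,228) and the dark one at (340,232). I'll zoom in.

Run:
```python
import cv2, numpy as np
a=cv2.imread("pics/top0.png")[190:265,215:295]; b=cv2.imread("pics/scene0.png")[170:245,245:325]
f=lambda i:cv2.resize(i,None,fx=5,fy=5,interpolation=cv2.INTER_CUBIC)
cv2.imwrite("pics/crop0.png",np.hstack([f(a),f(b)])[:, :800])
```

```text
(no output)
```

View pics/crop0.png

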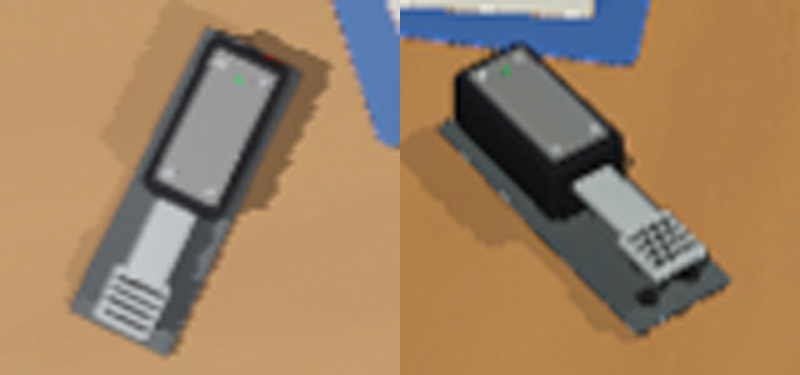

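```bash
cat > h.py <<'E'
import numpy as np
from scipy.spatial.transform import Rotation as Ro
def proj(m,X): c=np.asarray(X)@m["R"].T+m["t"]; return np.c_[m["fx"]*c[:,0]/c[:,2]+m["cx"],m["fy"]*c[:,1]/c[:,2]+m["cy"]]
def world(p,L): c,s=np.cos(p[2]),np.sin(p[2]); L=np.atleast_2d(L); return np.c_[p[0]+c*L[:,0]-s*L[:,1],p[1]+s*L[:,0]+c*L[:,1],L[:,2]]
E
python3 - <<'E'
from h import *
from rig import cams,get_obs
from scipy.optimize import least_squares
RL,RR,FL,FR=[90,26,51],[90,-26,51],[-10,26,51],[-10,-26,51]
bFL,bFR,bRL=[-95,33,9],[-95,-33,9],[95,33,9]
T=[(RL,210,35),(RR,300,65),(FL,145,187),(FR,218,220),(bFL,70,305),(bFR,170,355)]
S=[(RL,455,77),(RR,520,40),(FR,627,138),(FL,558,172),(bFR,730,283),(bFL,640,335),(bRL,438,128)]
tm,sm=cams.camera_model("top"),cams.camera_model("scene")
tl=np.array([t[0] for t in T])/1e3; tp=np.array([[215+t[1]/5,190+t[2]/5] for t in T])-.4
sl=np.array([t[0] for t in S])/1e3; sp=np.array([[245+(t[1]-400)/5,170+t[2]/5] for t in S])-.4
ft=lambda p:(proj(tm,world(p,tl))-tp); fs=lambda p:(proj(sm,world(p,sl))-sp)
for f in(lambda p:ft(p).ravel(),lambda p:fs(p).ravel(),lambda p:np.r_[ft(p).ravel(),fs(p).ravel()]):
    r=least_squares(f,[.55,0,-.4],loss="soft_l1"); print(r.x.round(4),r.cost); 
p=r.x; print(ft(p).round(1),fs(p).round(1))
np.save("p.npy",p)
for n,(u,v) in dict(fig=(155,230),dark=(340,234)).items():
    d=tm["R"].T@np.array([(u-tm["cx"])/tm["fx"],(v-tm["cy"])/tm["fy"],1]); c=-tm["R"].T@tm["t"]; print(n,c+d*(.03-c[2])/d[2])
# screwdriver handle
for u,v in((240,161),(268,154),(285,150)):
    d=tm["R"].T@np.array([(u-tm["cx"])/tm["fx"],(v-tm["cy"])/tm["fy"],1]); c=-tm["R"].T@tm["t"]; print("sd",c+d*(.012-c[2])/d[2])
print("housing",world(p,[.04,0,.051]),"hinge front",world(p,[-.01,0,.03]))
print(Ro.from_quat(get_obs()["tool_rot"]).as_matrix().round(4))
E
```

```text
[ 0.5627 -0.0393 -0.4712] 2.6858976412582263
[ 0.5577 -0.0345 -0.474 ] 3.2311998327605878
[ 0.5603 -0.0375 -0.4683] 10.205830118477495
[[ 0.3 -0.7]
 [-1.4  1. ]
 [-1.5  0.1]
 [ 0.2  1.3]
 [-0.6  1.5]
 [-0.5  1.1]] [[-1.6 -1.4]
 [ 0.3 -1.3]
 [ 0.5 -0.8]
 [-1.   0.4]
 [ 0.8 -1.7]
 [-0.5 -1. ]
 [-0.9 -1. ]]
fig [0.56142438 0.24691616 0.03      ]
dark [ 0.5359236 -0.2957628  0.03     ]
sd [ 0.76299974 -0.00731932  0.012     ]
sd [ 0.78219306 -0.09251895  0.012     ]
sd [ 0.79310119 -0.14431737  0.012     ]
housing [[ 0.59599692 -0.05559631  0.051     ]] hinge front [[ 0.55137938 -0.03302917  0.03      ]]
[[-9.633e-01  2.684e-01 -8.000e-04]
 [ 2.684e-01  9.633e-01 -1.800e-03]
 [ 3.000e-04 -1.900e-03 -1.000e+00]]
```

```bash
cat >> h.py <<'E'
def shift(o,target,p):
    R=Ro.from_quat(o["tool_rot"]).as_matrix(); d=R.T@(np.asarray(target)-o["position"])
    a=np.degrees(np.arctan2(R[1,1],R[0,1])); b=90+np.degrees(p[2]); return d.round(4), round((a-b+90)%180-90,2)
E
python3 - <<'E'
from h import *
from rig import get_obs,cams
p=np.load("p.npy");o=get_obs()
for L in([-.082,0,.038],[-.1,0,.038],[-.064,0,.038],[-.095,0,.009]):
    u=proj(cams.camera_model("top"),world(p,L))[0]; v=proj(cams.camera_model("scene"),world(p,L))[0]
    print(L,(u-[215,190]+.4)*5,(v-[245,170]+.4)*5+[400,0])
print(world(p,[-.078,0,.17]),shift(o,world(p,[-.078,0,.17])[0],p))
E
```

```text
[-0.082, 0, 0.038] [125.35953289 319.32602347] [673.99681128 250.60673636]
[-0.1, 0, 0.038] [112.01465237 347.56569336] [695.79793909 271.61287065]
[-0.064, 0, 0.038] [138.67559128 291.14734533] [652.605939   229.99589733]
[-0.095, 0, 0.009] [117.26479008 336.62641433] [686.49442176 301.79171879]
[[ 0.49069954 -0.00233786  0.17      ]] (array([-0.4734, -0.4948,  0.0239]), np.float64(11.26))
```

>>> servo_tool(moves="-0.05 -0.05 0 5 0; -0.1 -0.1 0 11.2 0; -0.15 -0.15 0 11.2 0; -0.2 -0.2 0 11.2 0; -0.225 -0.235 0 11.2 0; -0.25 -0.26 0 11.2 0; -0.275 -0.29 0 11.2 0; -0.3 -0.32 0 11.2 0; -0.33 -0.35 0 11.2 0; -0.36 -0.38 0 11.2 0", grip_force=10)

```text
time: 0.93
position: [0.3629, 0.2321, 0.1938]
tool_rot: [0.231, 0.973, -0.0, -0.0]
ft_force: [0.7, -0.1, -0.2]
grip_width: 0.0281
grip_force: 0.0
```

Run:
```python
from h import *
from rig import get_obs,cams
p=np.load("p.npy");o=get_obs()
print(o["time"],o["position"],o["grip_width"],shift(o,world(p,[-.076,0,.19])[0],p))
```

```text
0.9333 [0.3628881  0.23207822 0.19382856] 0.028127283618393024 (array([-0.2216, -0.1518,  0.0038]), np.float64(0.08))
```

>>> servo_tool(moves="-0.03 -0.02 0 0 0; -0.06 -0.04 0 0 0; -0.09 -0.06 0 0 0; -0.12 -0.08 0 0 0; -0.15 -0.1 0 0 0; -0.15 -0.1 0 0 0; -0.15 -0.1 0 0 0; -0.15 -0.1 0 0 0; -0.15 -0.1 0 0 0")

```text
time: 1.68
position: [0.4505, 0.0781, 0.1937]
tool_rot: [0.231, 0.973, 0.0, -0.001]
ft_force: [0.8, 0.1, -0.2]
grip_width: 0.0002
grip_force: 0.0
```

Run:
```python
from h import *
from rig import get_obs,cams
import cv2
p=np.load("p.npy");o=get_obs()
print(o["time"],o["position"],o["joint_velocities"].round(3),shift(o,world(p,[-.076,0,.19])[0],p))
m=cams.camera_model("wrist"); cv2.imwrite("pics/w0.png",cams.camera("wrist")); print(m)
np.save("m0.npy",m,allow_pickle=True)
print(proj(m,world(p,np.array([[-.095,.033,.009],[-.095,-.033,.009],[-.076,0,.038],[-.01,.026,.051],[-.01,-.026,.051],[.09,.026,.051],[.09,-.026,.051]]))).round())
```

```text
1.6833 [0.45049994 0.07810466 0.19365812] [ 0.013 -0.005 -0.001 -0.002 -0.003 -0.003] (array([-0.0741, -0.0538,  0.0036]), np.float64(0.12))
{'fx': 287.890828893907, 'fy': 287.890828893907, 'cx': 254.8142048074535, 'cy': 189.23691195747017, 'R': array([[ 0.44981991,  0.89311819, -0.00139483],
       [ 0.86304329, -0.43426971,  0.25800408],
       [ 0.22982241, -0.11725917, -0.96614282]]), 't': array([-0.27237746, -0.38591838,  0.29414771])}
[[240. 207.]
 [191. 207.]
 [213. 228.]
 [233. 279.]
 [194. 279.]
 [235. 343.]
 [197. 343.]]
```

View pics/w0.png

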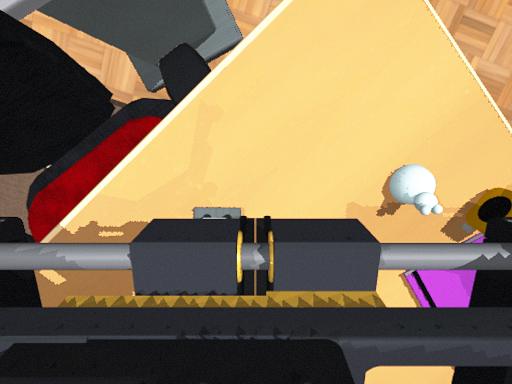

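The wrist view shows the pedal's front edge at (194–241, 208), against a prediction of 191–240, so the pose is good to about 3 mm.

>>> servo_tool(moves="-0.025 -0.018 0 0 0; -0.05 -0.035 0 0 0; -0.074 -0.052 0 0 0; -0.074 -0.052 0.03 0 0; -0.074 -0.052 0.06 0 0; -0.074 -0.052 0.09 0 0; -0.074 -0.052 0.12 0 0; -0.074 -0.052 0.12 0 0; -0.074 -0.052 0.12 0 0; -0.074 -0.052 0.12 0 0")

```text
time: 2.57
position: [0.4951, -0.0019, 0.075]
tool_rot: [0.231, 0.973, 0.0, 0.001]
ft_force: [0.1, 0.7, 0.8]
grip_width: 0.0007
grip_force: 0.0
```

Run:
```python
from h import *
from rig import get_obs,cams
import cv2
p=np.load("p.npy");o=get_obs()
print(o["time"],o["position"],o["ft_force"],o["joint_velocities"].round(3),shift(o,world(p,[-.076,0,.038])[0],p))
m=cams.camera_model("wrist"); w=cams.camera("wrist"); cv2.imwrite("pics/w1.png",w)
print(proj(m,world(p,np.array([[-.095,.033,.009],[-.095,-.033,.009],[-.094,.018,.038],[-.094,-.018,.038],[-.076,0,.038]]))).round())
t,s=cams.camera("top"),cams.camera("scene")
f=lambda i:cv2.resize(i,None,fx=3,fy=3,interpolation=cv2.INTER_CUBIC)
cv2.imwrite("pics/v1.png",np.vstack([np.hstack([w[84:384],])[:, :],])) 
c=np.hstack([f(s[150:250,235:340]),cv2.resize(w,(400,300))]);
```

```text
2.5667 [ 0.49509987 -0.00194359  0.07504637] [0.12661413 0.7252001  0.78615654] [-0.007 -0.026 -0.014 -0.    -0.005 -0.001] (array([ 0.0018, -0.0023,  0.037 ]), np.float64(0.14))
[[289. 169.]
 [215. 169.]
 [274. 177.]
 [229. 177.]
 [252. 198.]]
```

View pics/w1.png

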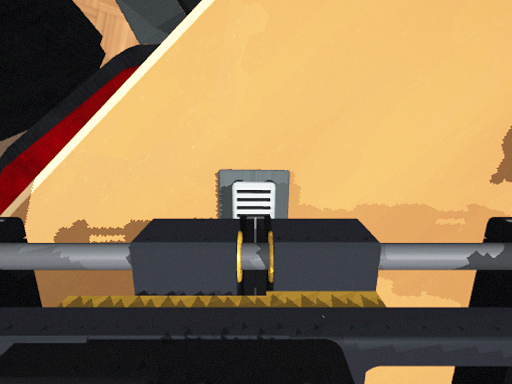

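The pad's front edge is at (233–276, 182) and the base's front edge at 218–289. That puts the pad centre at about x = -72 mm, with the fingers over it.

>>> servo_tool(moves="-0.002 -0.001 0.01 0 0; -0.002 -0.001 0.02 0 0; -0.002 -0.001 0.03 0 0; -0.002 -0.001 0.036 0 0; -0.002 -0.001 0.04 0 0; -0.002 -0.001 0.044 0 0; -0.002 -0.001 0.047 0 0; -0.002 -0.001 0.049 0 0; -0.002 -0.001 0.049 0 0; -0.002 -0.001 0.049 0 0")

```text
time: 3.55
position: [0.4958, -0.0044, 0.025]
tool_rot: [0.232, 0.973, -0.0, 0.0]
ft_force: [0.2, 0.3, 0.2]
grip_width: 0.0007
grip_force: 0.0
```

Run:
```python
from h import *
from rig import get_obs,cams
import cv2
p=np.load("p.npy");o=get_obs()
print(o["time"],o["position"],o["ft_force"],o["joint_torque"])
w=cams.camera("wrist");s=cams.camera("scene");t=cams.camera("top")
f=lambda i,k:cv2.resize(i,None,fx=k,fy=k,interpolation=cv2.INTER_CUBIC)
cv2.imwrite("pics/v2.png",np.hstack([f(w[150:300,200:310],4)[:600,:400],f(s[165:245,250:330],5)[:400].copy() if 0 else np.vstack([f(s[165:240,250:330],5)[:,:400],np.zeros((225,400,3),np.uint8)])]))
```

```text
3.55 [ 0.49577125 -0.00440975  0.02495619] [0.17883894 0.29697483 0.15366226] [-1.72701833e-02 -3.82493556e+01 -7.16647536e+00 -1.09062329e-02
  8.27076961e-02  8.29847977e-06]
```

View pics/v2.png

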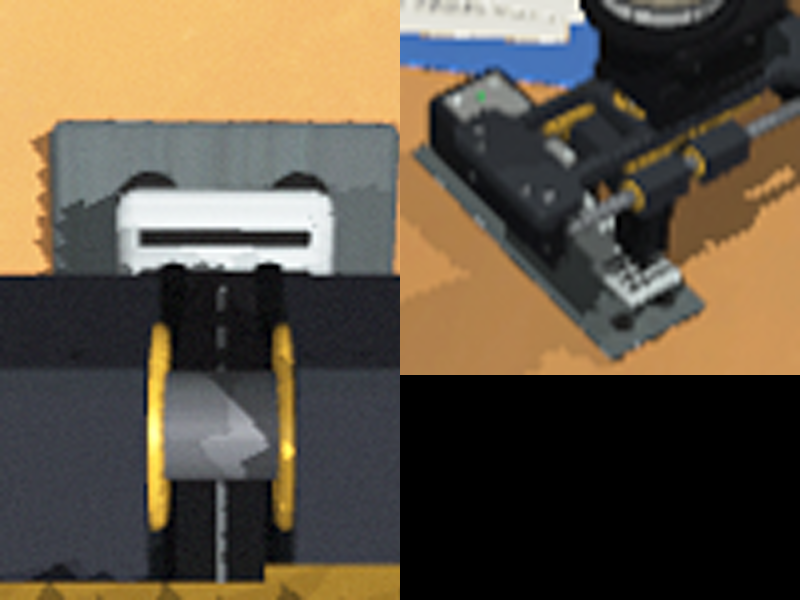

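Run:
```python
from h import *
from rig import get_obs,cams
p=np.load("p.npy");m=cams.camera_model("wrist")
for n in("wrist",):
  for L in([-.095,0,.009],[-.09,0,.038],[-.09,0,.03],[-.09,0,.022],[-.09,0,.018]): print(L,proj(m,world(p,L)),proj(m,world(p,np.array([[L[0],.018,L[2]],[L[0],-.018,L[2]]])))[:,0])
```

```text
[-0.095, 0, 0.009] [[253.80818705 179.43374746]] [278.3445464  229.27464548]
[-0.09, 0, 0.038] [[253.618547   197.32445022]] [281.70561408 225.53517218]
[-0.09, 0, 0.03] [[253.67696811 193.88129135]] [280.63538538 226.72195233]
[-0.09, 0, 0.022] [[253.73087567 190.70414663]] [279.64784624 227.81704888]
[-0.09, 0, 0.018] [[253.75629723 189.20587841]] [279.1821472  228.33347303]
```

>>> servo_tool(moves="0 0 0.001 0 0; 0 0 0.002 0 0; 0 0 0.002 0 0")

```text
time: 3.95
position: [0.4957, -0.0044, 0.0229]
tool_rot: [0.232, 0.973, -0.0, -0.0]
ft_force: [-0.5, -0.1, -0.6]
grip_width: 0.0004
grip_force: 0.0
```

Run:
```python
from rig import get_obs,cams
import cv2
o=get_obs();print(o["time"],o["position"],o["ft_force"],o["moment"],o["joint_torque"].round(3))
w=cams.camera("wrist");g=w[160:230,200:310]
import numpy as np
print(cv2.cvtColor(w,cv2.COLOR_BGR2GRAY)[170:230,236])
```

```text
3.95 [ 0.49567182 -0.00438108  0.02291713] [-0.51447415 -0.09338887 -0.59028239] [ 0.01146606 -0.0742275  -0.0548661 ] [-1.0000e-02 -3.8583e+01 -7.1640e+00 -1.1000e-02  6.1000e-02 -0.0000e+00]
[200 200 199 198 201 197 198 201 197 200 188 101 113 120 124 123 130 125
 125 126 123 124 128 110  25  42  39  61 145 215 235 241 235 236 239 241
 245 240 163  30  33  28  86 185 219 223 223 199 143  27  31  33  31  35
  32  33  37  36  34  37]
```

Run:
```python
from h import *
from rig import get_obs,cams
import cv2
m=cams.camera_model("wrist");s=cams.camera_model("scene");o=get_obs();R=Ro.from_quat(o["tool_rot"]).as_matrix()
for dz in(0,-.01,-.019,-.03,-.05,-.07):
  X=o["position"]+R@[0,0,dz]; print(dz,proj(m,[X]),proj(s,[X]))
p=np.load("p.npy"); 
for x in(-.09,-.072,-.054): 
  for z in(.038,.022): print(x,z,proj(m,world(p,[x,0,z])),proj(s,world(p,[x,0,z])))
w=cams.camera("wrist");sc=cams.camera("scene")
f=lambda i,k:cv2.resize(i,None,fx=k,fy=k,interpolation=cv2.INTER_CUBIC)
cv2.imwrite("pics/v3.png",np.hstack([f(w[170:235,205:305],4),f(sc[190:255,275:375],4)]))
```

```text
0 [[254.44647803 216.19681079]] [[296.76375936 221.43397555]]
-0.01 [[254.41297886 221.45249914]] [[296.94885517 218.93027942]]
-0.019 [[254.37980835 226.6566247 ]] [[297.11744405 216.64986408]]
-0.03 [[254.33472671 233.7294895 ]] [[297.32612287 213.82717251]]
-0.05 [[254.23673902 249.10279054]] [[297.71312981 208.59232792]]
-0.07 [[254.11047238 268.9127817 ]] [[298.11025805 203.22057771]]
-0.09 0.038 [[253.72930059 198.7719865 ]] [[301.32697095 221.57866435]]
-0.09 0.022 [[253.83821894 191.98328246]] [[300.98349122 225.59102236]]
-0.072 0.038 [[253.74003866 225.28920607]] [[297.01261779 217.42163713]]
-0.072 0.022 [[253.84562453 216.63371435]] [[296.7154665  221.43800626]]
-0.054 0.038 [[253.75025335 250.51394955]] [[292.77903032 213.34243041]]
-0.054 0.022 [[253.8526961  240.17227234]] [[292.52654913 217.36196583]]
```

View pics/v3.png

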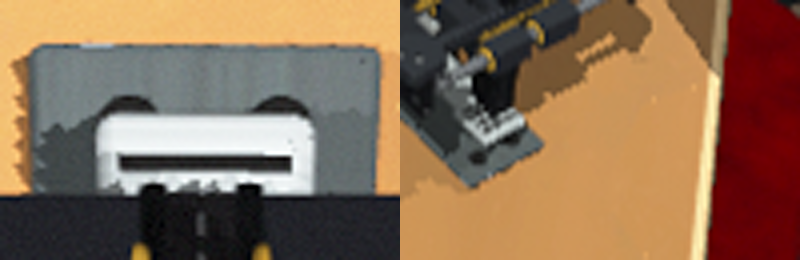

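Run:
```python
from rig import cams
import cv2,numpy as np
a=cv2.imread("pics/scene0.png"); b=cams.camera("scene"); cv2.imwrite("pics/scene4.png",b)
g=lambda i:cv2.cvtColor(i,cv2.COLOR_BGR2GRAY)
for n,i in(("0",a),("now",b)):
    print(n); print(g(i)[208:240:1,286:318:2])
```

```text
0
[[174 173 173 135 125 135 135 135 134 135 137 136 135 136 135 137]
 [175 174 174 170  98 136 135 135 135 134 136 137 134 135 136 137]
 [176 176 175 174 139 124 135 135 135 135 137 135 138 136 136 137]
 [176 176 174 176 172  98 124 134 134 135 137 136 137 136 136 137]
 [174 177 175 175 175 148 168 135 134 135 137 136 136 136 137 138]
 [157 178 177 176 177 181 135 129 135 135 137 136 138 137 137 138]
 [109 174 177 177 178 133  84 138 135 134 136 136 136 136 137 138]
 [ 77 156 179 178 136  94  97 129 135 134 136 136 137 137 138 137]
 [ 80 106 180 135 107 101  99 152 118 135 136 136 137 137 138 138]
 [ 76  94 150 103 101  69 153 117 153 136 136 136 137 137 139 139]
 [ 76 104 153 151  63 140 120 138 136 137 136 137 137 139 139 139]
 [ 77  83 166 133 138 134  80 138  97 164 130 137 137 138 139 140]
 [ 78  74 121 144 136  97  98  99 153 181  97 138 138 138 138 139]
 [ 78  76  74 168 123 100  95 156 180 138  60 139 137 138 138 138]
 [ 76  77  72 123 156  63 153 184 144  69  52 122 138 138 138 138]
 [ 74  77  75  57 162 125 186 150  70  37  76  95 140 138 137 138]
 [ 75  76  78  59 121 179 
[... 2495 characters left out ...]
  92 115 153 159 158 158 158]
 [ 99  86  87  73  30  65 102 100  95 137 153 159 159 158 159 159]
 [123  88  86  94  78  91 103  99  81 161 159 157 158 159 159 160]
 [137  77  93 100  99 100  99  67 132 158 158 158 159 159 159 159]
 [138 112  94  98  98 102  88 124 160 157 159 160 159 159 159 160]
 [138 136 106  97  99  90 132 159 157 156 158 160 159 159 159 160]
 [138 137 130  97  91 130 158 156 156 156 158 160 157 159 160 160]
 [151 135 138  93  90 158 156 156 156 156 158 159 158 158 160 160]
 [159 147 136 121 135 156 156 156 156 156 158 159 159 159 160 159]
 [159 157 147 150 156 155 156 156 157 157 159 159 159 159 160 160]
 [159 158 157 156 156 155 155 156 156 157 158 159 159 160 160 161]]
```

The scene image shows the tongue's front edge has not moved and the fingertips still read no force, so there is no contact yet. I'll go down slowly, watching the force.

>>> servo_tool(moves="0 0 0.001 0 0; 0 0 0.002 0 0; 0 0 0.003 0 0; 0 0 0.003 0 0")

```text
time: 4.48
position: [0.4956, -0.0044, 0.0197]
tool_rot: [0.232, 0.973, -0.0, -0.0]
ft_force: [-0.8, 0.3, 0.8]
grip_width: 0.0003
grip_force: 0.0
```

Run:
```python
from h import *
from rig import cams,get_obs
import cv2
w=cams.camera("wrist");cv2.imwrite("pics/w4.png",w);s=cams.camera("scene")
a=cv2.imread("pics/scene0.png");g=lambda i:cv2.cvtColor(i,cv2.COLOR_BGR2GRAY)
print(g(s)[217:228,286:310:2])
t=cv2.imread("pics/top0.png");print(g(t)[240:264,228:256:1])
W=g(w);print(W[190:222:2,226:284:3]); print(get_obs()["position"])
```

```text
[[ 47  65  78  52  50  14  16  23  83  99  86 136]
 [ 46  67  82  77  30 143  18 146  96 140 133 161]
 [ 45  58  92  67 138 136  40 146 111 189 152 158]
 [ 47  46  89 147 137  99  90 119 176 206 112 158]
 [ 48  46  68 186 121 110 112 180 206 158  69 160]
 [ 46  46  43 140 163  75 177 210 165  80  60 140]
 [ 46  47  48  68 179 143 212 173  80  43  88 109]
 [ 45  45  78  69 138 204 199  90  15  40 106  98]
 [ 46  44  94  87  87 190 126  33  27  45 103 100]
 [ 45  43  89  89  88 115  40  84  67  84 101 104]
 [ 44  46  88  90  64  59  74 102  95 101 100  86]]
[[162 158 147 146 146 135 103 101 100 101 101 101 108 150 193 198 199 197
  196 197 196 192 170  88  73  75  76  94]
 [162 156 146 147 142 120 101 101 101 100 100 100 127 176 198 199 199 197
  197 197 196 188 142  73  74  76  90 115]
 [157 147 147 146 135 104 101 101 100 104 113 116 148 193 198 199 198 197
  197 196 193 173  97  73  74  76  91 115]
 [156 146 146 142 120 100 100 101 101 124 167 178 176 200 199 198 198 197
  197 196 187 146  74  74  75  75  90 115]
 [147 147 146 135 103 101 102 100 104 142 186 192 196 198 200 199 197 
[... 2969 characters left out ...]
239 241 239 240 240 240 241 239 240 240 240 240 240 241
  237 215]
 [ 66 190 236 242 244 244 246 245 245 246 245 245 247 246 245 246 246 245
  241 220]
 [ 74 143 203 121 122 125 120 120 121 111 116 109 112 114 180 179 181 173
  236 216]
 [ 69 144 206  26  40  37  37  44  38  41  37  40  41  40  41  40  38  30
  238 204]
 [ 71 142 204 112 104 120 115 143 140  94  62  89 104 107 100 106 103  96
  234 191]
 [ 69 134 205 138 187  43   2 204 243 224 109 226 230   5   4 237 241 223
  217 188]
 [ 59  96  74  78  82  13  17  53  38  31  56  43  60  14  18 148 161 160
  160 126]
 [ 34  34  34  35  35  13  12  24  25  28  42  31  24  17  17  32  30  34
   31  32]]
[ 0.495674   -0.00438879  0.01984443]
```

Run:
```python
from h import *
from rig import cams,get_obs
import cv2
from scipy.optimize import least_squares
p=np.load("p.npy");o=get_obs();m=cams.camera_model("wrist")
m1=dict(m);d=np.array([0.49509987,-0.00194359,0.07504637])-o["position"];m1["t"]=m["t"]-m["R"]@d
def edges(f,pc,rng):
    g=cv2.cvtColor(cv2.imread(f),cv2.COLOR_BGR2GRAY).astype(float)
    c=g[rng[0]:rng[1],250:258].mean(1); print(f,c.round().astype(int))
    return g
g1=edges("pics/w1.png",0,(160,200)); g4=edges("pics/w4.png",0,(170,216))
print(g1[186,205:300:1].astype(int)); print(g4[206,215:300].astype(int)); print(g4[190,200:310].astype(int))
for M,n in((m1,"w1"),(m,"w4")):
  for L in([-.095,0,.009],[-.09,0,.038],[-.09,0,.03],[-.09,0,.022],[-.09,0,.016]): print(n,L,proj(M,world(p,L))[0].round(1),proj(M,world(p,np.array([[L[0],.018,L[2]],[L[0],-.018,L[2]]])))[:,0].round(1))
```

```text
pics/w1.png [202 200 201 201 201 201 201 202 199 165 107 123 125 127 126 126 126 126
 124 125 124 138 193 234 244 240 241 244 249 243  31  38  56 168 248 243
 246 240  73  34]
pics/w4.png [197 197 197 197 197 197 198 199 197 198 198 192 137 107 119 120 122 123
 122 121 122 122 124 121 122 123 124 122 121 139 194 218 236 240 237 237
 240 242 246 240 115  36  40  35  98 184]
[203 202 201 202 204 203 201 200 200 205 171 122 113  94  92 119 121 119
  85  63 110 119  85  66  68  70  70 163 208 226 236 241 241 241 239 240
 241 239 241 241 240 241 240 241 241 241 241 240 241 242 241 241 240 242
 241 240 241 240 240 241 241 241 242 240 241 234 238 238 235 226 143  97
 111 110 107 111 109 110 110 106 110 108 110  99 168 185 182 184 183 183
 181 181 181 182 178]
[ 89  67  68  69  69  72  70  69  71  72  70  69  63 129 198 217 225 234
 239 240 240 240 239 239 238 240 241 241 240 239 241 241 240 240 239 240
 240 241 240 240 240 241 240 240 239 240 240 240 240 240 240 239 241 240
 241 240 240 240 239 240 239 240 241 239 239 237 233 231 215 143 105 105
 106 108 100 105 108 107 108 104 105 105 105 
[... 244 characters left out ...]
 128 130 129 122 123 126 127 128 126 121 118 125 128 128
 128 127 127 130 131 125 115 121 118 119 120 123 122 124 128 122 125 121
 124 123 122 125 121 123 122 126 120 113 111 167 178 175 177 175 175 175
 192 200]
w1 [-0.095, 0, 0.009] [252. 169.] [272.  232.1]
w1 [-0.09, 0, 0.038] [251.7 181.9] [273.9 229.4]
w1 [-0.09, 0, 0.03] [251.8 179.7] [273.3 230.3]
w1 [-0.09, 0, 0.022] [251.9 177.6] [272.7 231. ]
w1 [-0.09, 0, 0.016] [252.  176.1] [272.3 231.6]
w4 [-0.095, 0, 0.009] [253.9 181.6] [279.1 228.8]
w4 [-0.09, 0, 0.038] [253.7 200.2] [282.6 224.8]
w4 [-0.09, 0, 0.03] [253.8 196.6] [281.5 226.1]
w4 [-0.09, 0, 0.022] [253.8 193.2] [280.4 227.2]
w4 [-0.09, 0, 0.016] [253.9 190.9] [279.7 228. ]
```

Run:
```python
import cv2,numpy as np
f=lambda n:cv2.resize(cv2.imread(n)[175:245,220:290],None,fx=5.6,fy=8,interpolation=cv2.INTER_NEAREST)
cv2.imwrite("pics/v5.png",np.hstack([f("pics/w1.png"),f("pics/w4.png")]))
```

```text
(no output)
```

View pics/v5.png

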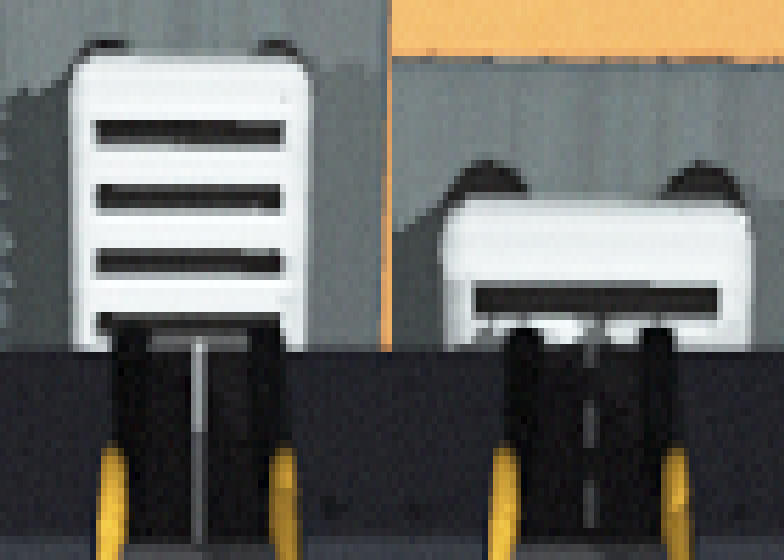

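The tips look about 18 mm shorter than I assumed (they sit just above the pad in both views), so I'll keep creeping down on force feedback.

>>> servo_tool(moves="0 0 0.001 0 0; 0 0 0.002 0 0; 0 0 0.003 0 0; 0 0 0.003 0 0")

```text
time: 4.92
position: [0.4956, -0.0044, 0.0167]
tool_rot: [0.232, 0.973, -0.0, -0.0]
ft_force: [0.1, 0.1, -0.3]
grip_width: 0.0003
grip_force: 0.0
```

Run:
```python
from rig import cams,get_obs
import cv2,numpy as np
s=cams.camera("scene");w=cams.camera("wrist");cv2.imwrite("pics/scene5.png",s);cv2.imwrite("pics/w5.png",w)
g=lambda i:cv2.cvtColor(i,cv2.COLOR_BGR2GRAY)
a=g(cv2.imread("pics/scene4.png"));b=g(s)
print(a[212:226,284:310]);print(b[212:226,284:310])
print(g(w)[196:220,236:274:2])
```

```text
[[ 67  80  86  77  90  87  85  85  73   9  14  15  13  15  19  16  22  21
   14  39  95  91  91  91  92  90]
 [ 56  66  91  91  90  90  90  87  77  37   8  11  13  13  20  19  24  22
   16  44  94  91  90  91  90  90]
 [ 46  55  76  90  90  90  90 100 157 132  19   9  13  16  19  20  23  20
   14  43  94  91  90  91  90  89]
 [ 47  46  56  77  90  91  90  97 147 151  39   8  15  17  18  23  26  20
   20  53  93  90  90  91  89  89]
 [ 47  46  46  54  76  87  92  89  72  90  55  70  16  17  16  25  27  17
   31  75  89  89  89  89  87  94]
 [ 47  47  47  47  65  90  78  57  51  67  51  70  20  26  15  19  19  61
  145 148  98  86  85  93 134 136]
 [ 48  47  46  48  67  95  82  67  76  66  47  98 142  41  16  62 144 142
  138 120 140 128 134 137 160 157]
 [ 47  47  46  47  56  80  92  86  68  93 140 109 135  81  51 103 147 113
  110 158 189 191 152 159 159 157]
 [ 46  47  47  46  47  55  89 153 148 153 135  67  98 151  93  80 118 157
  176 207 206 208 112 160 158 157]
 [ 45  47  49  48  45  43  67 144 185 176 124 153 109 124 112  90 180 208
  206 189 158 140  69 141 160 157]
 [ 45  46 
[... 3198 characters left out ...]
 239 237 238 238 239 238 239 240 239 240 242
  242]
 [ 28  28  30  21  22  29  27  29  29  29  31  29  29  31  29  30  27  27
   58]
 [ 38  42  34  38  38  42  40  35  39  37  40  39  39  41  41  39  36  40
   36]
 [ 32  38  40  41  44  44  42  38  35  45  39  43  39  43  47  42  41  40
   41]
 [ 30  53  29  26  35  47  56  52  51  49  52  37  25  48  42  31  34  40
   50]
 [ 74  99  25  13  14  82 152 130 141 142  85  64  69 150  46  15  15  46
  140]
 [109 114  37  14  17 103 227 187 212 214 103 106 101 225  57  20  15  99
  224]
 [ 79  84  20  15  16  46  32  52  56  52  56  42  42  37  28  14  17  84
  160]
 [ 30  33  26  10  17  18  25  17  20  59  42  24  25  24  22  18  21  22
   31]]
```

>>> servo_tool(moves="0 0 0.001 0 0; 0 0 0.002 0 0; 0 0 0.003 0 0; 0 0 0.004 0 0; 0 0 0.004 0 0")

```text
time: 5.43
position: [0.4956, -0.0044, 0.0127]
tool_rot: [0.232, 0.973, -0.0, -0.0]
ft_force: [0.4, 1.7, 0.4]
grip_width: 0.0006
grip_force: 0.0
```

>>> servo_tool(moves="0 0 0.001 0 0; 0 0 0.002 0 0; 0 0 0.003 0 0; 0 0 0.003 0 0")

```text
time: 5.77
position: [0.4957, -0.0044, 0.0099]
tool_rot: [0.232, 0.973, 0.0, -0.0]
ft_force: [-0.4, 0.4, 0.2]
grip_width: 0.0002
grip_force: 0.2
```

Run:
```python
from rig import cams,get_obs
import cv2,numpy as np
o=get_obs();print(o["position"],o["ft_force"],o["joint_torque"].round(2))
s=cams.camera("scene");w=cams.camera("wrist");cv2.imwrite("pics/scene6.png",s);cv2.imwrite("pics/w6.png",w)
g=lambda i:cv2.cvtColor(i,cv2.COLOR_BGR2GRAY)
print(g(s)[212:230,284:310])
print(g(w)[170:220:1,254])
```

```text
[ 0.49573882 -0.00439007  0.00987605] [-0.40492263  0.4261301   0.17407112] [-3.000e-02 -3.828e+01 -6.360e+00 -1.000e-02  4.000e-02  0.000e+00]
[[ 38  51  65 114 121 121 103 111  73  14  11  12   8  19  28  25  25  20
   13  30  89  92  93  91  91  91]
 [ 55  72  76 124 107  89  84 103  67   6  15  15  10  13  18  16  22  20
   14  40  95  91  92  92  91  91]
 [113  99  90  88  79  84  85  90  66  11  16  15  12  10  14  19  22  20
   14  44  95  91  91  91  91  90]
 [121  96  72  66  81  92  91  97 118  11  13  15  12  12  16  18  22  22
   11  43  94  92  91  91  90  89]
 [ 77  61  41  54  76  87  91  96 120   9   9  12  13  14  18  19  22  20
   16  53  93  90  91  90  89  97]
 [ 45  45  45  47  64  90  78  65 106  74   8   9  11  17  20  25  22  18
   18  61 103  89  90  90  88  91]
 [ 49  47  45  49  67  95  81  70  99  74   8  10  14  19  19  27  24  12
   12  59 144 109  85  87  93 135]
 [ 47  48  47  47  57  81  94  90  66  53  69  41  14  15  15  25  22  30
   95 166 191 182 102 136 138 162]
 [ 48  47  47  46  46  57  80  90  72  77  95  42  44  10  13  36 104 164
  178 208 
[... 510 characters left out ...]
 192 151 126  39  33  23
   27  34  47  98 104 102 101  99]
 [ 45  45  46  45  43  50  91  91  91  90  88  87 115  61  41  81  84  81
   66  67  85 102 100 103 104  97]
 [ 44  45  46  44  48  75  88  89  90  74  64  64  59  42  74 102 102 103
   96  95 102 101 100 100  87  79]
 [ 49  44  44  48  77  88  87  84  65  45  31  36  58  78  99 100  98 100
  102 102 100  97  77  73 118 130]
 [ 61  50  42  49  90  87  87  83  46  31  32  33  55 101 104 101  98  97
  100 102  92  87 115 127 155 161]]
[197 199 198 198 196 196 197 196 197 198 197 196 194 197 195 139 105 116
 117 117 121 117 121 120 120 121 122 122 118 119 122 121 118 110 132 207
 229 238 240 236 237 241 242 245 241 181  23  38  34  39]
```

>>> servo_tool(moves="0 0 0.001 0 0; 0 0 0.002 0 0; 0 0 0.003 0 0; 0 0 0.003 0 0")

```text
time: 6.2
position: [0.4957, -0.0044, 0.007]
tool_rot: [0.232, 0.973, 0.0, -0.0]
ft_force: [-0.5, -0.3, 4.7]
grip_width: 0.0005
grip_force: 2.2
```

Run:
```python
from rig import cams,get_obs
import cv2,numpy as np
o=get_obs();print(o["position"],o["ft_force"],o["joint_torque"].round(2))
s=cams.camera("scene");w=cams.camera("wrist");cv2.imwrite("pics/scene7.png",s);cv2.imwrite("pics/w7.png",w)
g=lambda i:cv2.cvtColor(i,cv2.COLOR_BGR2GRAY)
print(g(s)[216:228,290:310])
f=lambda i:cv2.resize(i,None,fx=6,fy=6,interpolation=cv2.INTER_CUBIC)
cv2.imwrite("pics/v7.png",np.hstack([f(w[175:240,222:288]),f(s[180:245,265:330])]))
```

```text
[ 0.49567664 -0.00436012  0.00702861] [-0.51286801 -0.32470146  4.69977764] [-1.600e-01 -3.699e+01 -6.320e+00 -3.000e-02 -1.500e-01 -0.000e+00]
[[ 90  99 121  12  14  14  12  12  15  17  23  20  17  53  94  92  91  91
   90  97]
 [ 88  77  98  11  11  12  14  17  20  18  22  20  18  59  93  90  90  90
   88  92]
 [ 89  48  37  36  10  12  14  16  19  22  21  17  16  55 115  89  89  88
   93 135]
 [ 92  75  50  34  38   9  16  17  17  27  25  12  10  60 151 112  85  94
  140 161]
 [ 95  91  59  41  77  48  14  16  18  23  23  32  99 168 192 182  91 140
  162 159]
 [ 78  92  93 143  63  91  70   8  11  36 105 168 181 209 203 190  77 142
  162 158]
 [ 52  86 153 184 109 151  94  29  98 168 183 212 209 205 147 118  57 114
  140 160]
 [ 43  62 135 178 164 141 105  94 184 212 205 158 150 138  62  57  87 102
  110 144]
 [ 45  47  86 132 180 170 178 178 212 194 160  67  45  14  37  80 105 101
   99 113]
 [ 49  77  87  86 138 196 213 199 170 124  81  21  22  26  46  98 103 103
  101  99]
 [ 76  92  89  85  68 142 179 132  88  40  53  79  67  68  84 102 101 102
  105  98]
 [ 88  88  90  73  34  60 100  41  41  73  87 105  95  95 101 100 100  99
   86  79]]
```

View pics/v7.png

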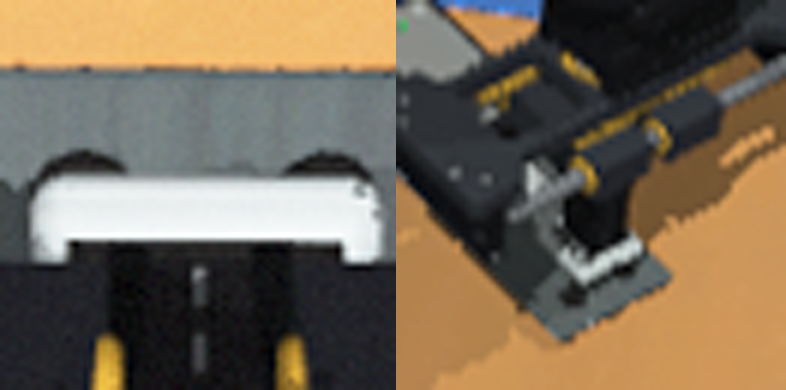

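Contact at last: 4.7 N, and the tongue has started to move. I'll press on until the force jumps at the stop.

>>> servo_tool(moves="0 0 0.002 0 0; 0 0 0.004 0 0; 0 0 0.006 0 0; 0 0 0.006 0 0")

```text
time: 6.63
position: [0.4958, -0.0044, 0.0011]
tool_rot: [0.232, 0.973, -0.0, 0.0]
ft_force: [-0.6, 0.4, 8.1]
grip_width: 0.0006
grip_force: 3.8
```

>>> servo_tool(moves="0 0 0.0015 0 0; 0 0 0.003 0 0; 0 0 0.0045 0 0; 0 0 0.0045 0 0")

```text
time: 6.97
position: [0.4962, -0.0046, -0.003]
tool_rot: [0.231, 0.973, -0.0, 0.001]
ft_force: [-1.4, 0.4, 8.9]
grip_width: 0.0005
grip_force: 4.8
```

>>> servo_tool(moves="0 0 0.0015 0 0; 0 0 0.003 0 0; 0 0 0.004 0 0; 0 0 0.004 0 0")

```text
time: 7.3
position: [0.4966, -0.0047, -0.0053]
tool_rot: [0.231, 0.973, -0.0, 0.001]
ft_force: [-3.9, 0.2, 23.8]
grip_width: 0.0004
grip_force: 11.6
```

Force jumped to 24 N, so that's the stop. I'll record a picture, then let it back up.

Run:
```python
from rig import cams,get_obs
import cv2
s=cams.camera("scene");cv2.imwrite("pics/scene8.png",s)
print(get_obs()["ft_force"]);print(cv2.cvtColor(s,cv2.COLOR_BGR2GRAY)[218:239,286:312:2])
```

```text
[-3.28738571  0.4020458  22.10950718]
[[113  71  94  26  16  14  14  22  20  85  91  89 162]
 [ 70  61 107  27  15  13  16  22  20  69  92  88 164]
 [ 42  86  84  47  11  12  18  19  22  60  82  94 162]
 [ 46 101  59 156   8  15  21  19  33  48  96 140 159]
 [ 46  80  86 136  22  17  22  20  38  84 104 142 158]
 [ 45  51  96  63  76  14  20  17 111 178 101 113 160]
 [ 46  45  82  81  67  38  15  96 192 199 102 101 144]
 [ 45  45  59 162  84  76  47 190 208 135 103 100 118]
 [ 47  45  43 191 151  62 179 215 143  87 100 104 101]
 [ 46  43  72 141 190 171 214 147  88  98 100  87 139]
 [ 44  74  88  65 197 212 162  85 101 101  78 119 161]
 [ 44  90  86  43 150 201 109  97 100  92 116 154 159]
 [ 52  89  93  72  66 139 100  99  95 137 154 159 159]
 [ 64  92  99  85  64  84 102  98  81 162 159 158 160]
 [ 68  81  98  93  94  99 100  68 132 158 159 158 160]
 [118 113  95  99  99  97  90 125 160 157 159 160 159]
 [141 138 108  98 100  87 133 160 157 157 158 161 160]
 [139 138 129  97  92 132 159 157 156 156 158 160 158]
 [153 137 137  94  91 158 157 157 156 157 158 159 158]
 [161 148 137 122 136 156 156 156 158 157 159 159 159]
 [160 158 149 150 158 155 156 157 158 157 159 160 160]]
```

>>> servo_tool(moves="0 0 -0.005 0 0; 0 0 -0.01 0 0; 0 0 -0.015 0 0; 0 0 -0.02 0 0; 0 0 -0.03 0 0; 0 0 -0.05 0 0; 0 0 -0.08 0 0; 0 0 -0.11 0 0; 0 0 -0.11 0 0; 0 0 -0.11 0 0")

```text
time: 8.18
position: [0.4972, -0.0047, 0.1042]
tool_rot: [0.231, 0.973, -0.0, 0.002]
ft_force: [1.0, -0.6, 0.0]
grip_width: 0.0008
grip_force: 0.0
```

Run:
```python
from h import *
from rig import cams,get_obs
import cv2
p=np.load("p.npy");o=get_obs();m=cams.camera_model("wrist")
print(o["time"],o["position"],o["ft_force"])
s=cams.camera("scene");t=cams.camera("top");w=cams.camera("wrist");cv2.imwrite("pics/scene9.png",s);cv2.imwrite("pics/top9.png",t);cv2.imwrite("pics/w9.png",w)
g=lambda i:cv2.cvtColor(i,cv2.COLOR_BGR2GRAY)
print(g(s)[218:239,286:312:2])
print(g(w)[155:200,250:258].mean(1).round().astype(int)); print(g(w)[172,200:310])
print(proj(m,world(p,np.array([[-.095,.033,.009],[-.095,-.033,.009]]))))
```

```text
8.1833 [ 0.49715033 -0.00467118  0.10416165] [ 1.03290569 -0.63283906  0.00986357]
[[ 84 115 171 167  71 156 134 153 151 153 151 151 152]
 [ 85  92 184 147 153 148  89 153 110 181 143 152 152]
 [ 87  82 134 159 151 108 107 111 170 200 108 154 153]
 [ 87  85  84 186 136 112 105 173 199 153  66 154 153]
 [ 86  85  80 136 172  71 170 203 160  77  58 135 154]
 [ 84  85  84  65 178 138 205 167  77  41  86 106 155]
 [ 84  84  86  66 133 198 192  88  15  38 101  95 139]
 [ 83  84  86  84  85 185 124  31  27  46 100  96 114]
 [ 83  83  84  87  84 110  45  81  64  81  97 100  97]
 [ 84  83  83  87  62  56  71  99  91  98  97  83 133]
 [ 83  84  84  61  29  56  95  94  99  97  74 114 156]
 [ 84  83  84  45  30  52 100  94  97  89 111 149 154]
 [ 95  83  83  71  27  63  99  97  91 133 149 153 153]
 [119  85  83  91  76  87  98  96  79 155 153 153 155]
 [133  74  89  96  96  96  95  66 127 153 154 153 154]
 [134 107  91  95  95  98  86 120 155 152 153 154 154]
 [133 133 103  95  96  89 127 154 152 152 152 154 154]
 [133 133 126  93  88 126 153 151 151 152 152 154 153]
 [147 131 134  90  87 153 151 150 151 152 153 154 153]
 [154 143 132 116 131 151 150 152 153 151 154 154 154]
 [154 152 144 146 152 150 150 152 152 152 155 154 155]]
[204 204 204 204 205 204 205 203 173 112 125 129 130 129 129 129 129 128
 139 192 237 245 241 244 250 245  75  33  76 192 247 246 246 184  30  32
 154 254 246 248 244  39  32 113 235]
[204 203 205 205 204 206 205 204 203 204 202 205 203 206 204 204 202 205
 203 205 206 203 151  91  92 113 128 131 130 131 132 137 136 133 131 131
 135 134 132 122 119 112 112 115 123 120 125 132 132 128 132 131 128 126
 125 129 126 127 132 130 130 131 133 128 130 129 133 122 118 120 119 122
 125 129 125 131 129 128 129 127 127 128 127 128 128 130 121 111 153 180
 185 182 197 203 207 206 206 207 205 205 209 207 206 205 209 206 206 204
 207 205]
[[286.87585643 159.97708699]
 [220.65382383 159.93226335]]
```

The tongue went down about 5 px and came back exactly to its rest pixels, and the base didn't shift. Contact heights show the reported TCP reads about 28 mm low relative to the tips, which I'll allow for in the grasp.

Run:
```python
from h import *
from rig import get_obs
p=np.load("p.npy");o=get_obs()
print(o["position"],shift(o,world(p,[.025,.0015,-.012])[0],p))
```

```text
[ 0.49471638 -0.00419359  0.10156652] (array([-0.0988,  0.0013,  0.1133]), np.float64(0.05))
```

>>> servo_tool(moves="-0.03 0 0 0 0.087; -0.06 0.001 0 0 0.087; -0.09 0.001 0 0 0.087; -0.099 0.001 0 0 0.087; -0.099 0.001 0 0 0.087; -0.099 0.001 0 0 0.087; -0.099 0.001 0 0 0.087; -0.099 0.001 0.02 0 0.087; -0.099 0.001 0.03 0 0.087; -0.099 0.001 0.03 0 0.087")

```text
time: 9.17
position: [0.5809, -0.0467, 0.0701]
tool_rot: [0.231, 0.973, 0.0, -0.004]
ft_force: [-0.0, 0.7, -0.4]
grip_width: 0.0595
grip_force: 0.0
```

Run:
```python
from h import *
from rig import cams,get_obs
import cv2
p=np.load("p.npy");o=get_obs();m=cams.camera_model("wrist")
print(o["position"],o["ft_force"],o["grip_width"],shift(o,world(p,[.025,.0015,-.012])[0],p))
s=cams.camera("scene");w=cams.camera("wrist");t=cams.camera("top")
cv2.imwrite("pics/v10.png",np.hstack([cv2.resize(w,(400,300)),cv2.resize(s[120:270,220:370],(400,300))]))
print(proj(m,world(p,np.array([[-.095,.033,.009],[-.095,-.033,.009],[-.01,.026,.051],[-.01,-.026,.051]]))))
```

```text
[ 0.58088015 -0.04670907  0.07006769] [-0.01585179  0.65705631 -0.37651214] 0.0595201706685988 (array([-0.0031,  0.0005,  0.082 ]), np.float64(0.08))
[[294.6168167   51.79592715]
 [212.30036234  51.73934926]
 [288.43063802 165.67145859]
 [217.70524307 165.56555635]]
```

View pics/v10.png

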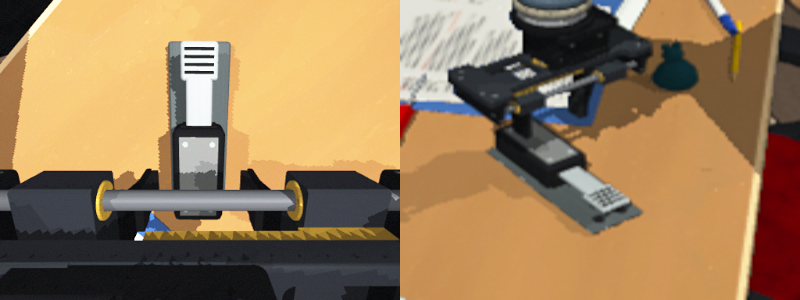

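The wrist view shows the housing centred between the fingers (cols 221–289, centre 255) and aligned. Now lower in stages.

>>> servo_tool(moves="-0.004 0.001 0 0 0.087; -0.004 0.001 0 0 0.087; -0.004 0.001 0 0 0.087; -0.004 0.001 0.015 0 0.087; -0.004 0.001 0.03 0 0.087; -0.004 0.001 0.04 0 0.087; -0.004 0.001 0.05 0 0.087; -0.004 0.001 0.055 0 0.087; -0.004 0.001 0.055 0 0.087")

```text
time: 10.07
position: [0.5878, -0.0488, 0.0163]
tool_rot: [0.232, 0.973, 0.0, -0.001]
ft_force: [-0.4, -0.3, 0.2]
grip_width: 0.0871
grip_force: 0.0
```

>>> servo_tool(moves="0.002 0 0.005 0 0.087; 0.002 0 0.01 0 0.087; 0.002 0 0.014 0 0.087; 0.002 0 0.017 0 0.087; 0.002 0 0.017 0 0.087")

```text
time: 10.48
position: [0.5864, -0.048, -0.0001]
tool_rot: [0.232, 0.973, 0.0, -0.0]
ft_force: [0.4, -0.4, -0.9]
grip_width: 0.0871
grip_force: 0.0
```

>>> servo_tool(moves="0 0 0.003 0 0.087; 0 0 0.006 0 0.087; 0 0 0.009 0 0.087; 0 0 0.011 0 0.087; 0 0 0.011 0 0.087")

```text
time: 10.9
position: [0.5864, -0.048, -0.0111]
tool_rot: [0.232, 0.973, 0.0, -0.0]
ft_force: [0.1, 0.5, -0.5]
grip_width: 0.0871
grip_force: 0.0
```

Free of contact. Close on the housing.

>>> servo_tool(moves="0 0 0 0 0.06; 0 0 0 0 0.056; 0 0 0 0 0.054; 0 0 0 0 0.052; 0 0 0 0 0.048; 0 0 0 0 0.045; 0 0 0 0 0.04; 0 0 0 0 0.04; 0 0 0 0 0.04; 0 0 0 0 0.04", grip_force=40)

```text
time: 11.73
position: [0.5867, -0.0484, -0.0104]
tool_rot: [0.231, 0.973, -0.0, -0.0]
ft_force: [-1.4, -2.4, 1.2]
grip_width: 0.0517
grip_force: 40.0
```

>>> servo_tool(moves="0 0 -0.003 0 0.04; 0 0 -0.008 0 0.04; 0 0 -0.014 0 0.04; 0 0 -0.02 0 0.04; 0 0 -0.025 0 0.04; 0 0 -0.03 0 0.04; 0 0 -0.03 0 0.04; 0 0 -0.03 0 0.04")

```text
time: 12.4
position: [0.5871, -0.0481, 0.02]
tool_rot: [0.232, 0.973, -0.0, 0.001]
ft_force: [-0.8, -0.6, -4.5]
grip_width: 0.0519
grip_force: 40.0
```

```bash
cat > chk.py <<'E'
from h import *
from rig import cams,get_obs
import cv2
g=lambda i:cv2.cvtColor(i,cv2.COLOR_BGR2GRAY)
o=get_obs();print(o["time"],o["position"],o["ft_force"],o["moment"],o["grip_width"])
w=g(cams.camera("wrist"));print(w[40:90,250:258].mean(1).round().astype(int));print(w[80,195:310:2])
E
python3 chk.py
```

```text
12.4 [ 0.58713401 -0.04814725  0.01997794] [-0.77992429 -0.55056415 -4.49386307] [-0.05344454 -0.02095079 -0.02376846] 0.05185777427835962
[255 255 253 253 253 253 253 255 255 101  44  49  52  50  48  52 197 255
 255 253 252 252 251 252 255 255  39  46  48  50  51  39 134 254 255 254
 252 251 251 252 252 253 253 253 253 253 253 253 253 253]
[132 104 112 105  87  83  84  88  84  91  89 104 191 231 248 251 251 251
 251 252 251 251 251 252 252 252 252 252 253 252 252 252 253 253 253 253
 253 253 253 253 253 252 251 252 252 251 251 248 242 180 139 136 139 137
 134 143 133 138]
```

>>> servo_tool(moves="0 0 -0.01 0 0.04; 0 0 -0.025 0 0.04; 0 0 -0.04 0 0.04; 0 0 -0.055 0 0.04; 0 0 -0.07 0 0.04; 0 0 -0.085 0 0.04; 0 0 -0.1 0 0.04; 0 0 -0.115 0 0.04; 0 0 -0.125 0 0.04; 0 0 -0.13 0 0.04")

```text
time: 13.28
position: [0.5874, -0.0483, 0.1513]
tool_rot: [0.232, 0.973, -0.0, 0.001]
ft_force: [0.2, 0.1, -4.6]
grip_width: 0.0518
grip_force: 40.0
```

>>> servo_tool(moves="0 0 0 0 0.04; 0 0 0 0 0.04; 0 0 0 0 0.04; 0 0 0 0 0.04; 0 0 0 0 0.04; 0 0 0 0 0.04")

```text
time: 13.78
position: [0.5865, -0.048, 0.1488]
tool_rot: [0.232, 0.973, 0.0, -0.001]
ft_force: [0.5, 0.9, -3.8]
grip_width: 0.0515
grip_force: 40.0
```

Run:
```python
from h import *
from rig import cams,get_obs
import cv2
g=lambda i:cv2.cvtColor(i,cv2.COLOR_BGR2GRAY)
p=np.load("p.npy");o=get_obs();m=cams.camera_model("wrist");print(o["time"],o["position"],o["tool_rot"],o["ft_force"],o["moment"],o["grip_width"],o["joint_velocities"].round(3))
w=g(cams.camera("wrist"));s=cams.camera("scene");cv2.imwrite("pics/s11.png",s);cv2.imwrite("pics/w11.png",w)
h=o["position"][2]+.0107
sm=cams.camera_model("scene")
for f in(0,.02,-.02,.05,-.05):  # pitch: local z += -f*(x-.027)
  L=np.array([[-.095,.033,.009],[-.095,-.033,.009],[-.09,.018,.038],[-.09,-.018,.038],[.09,.026,.051],[.095,.033,.009]]); L[:,2]+=h-f*(L[:,0]-.027)
  X=world(p,L); print(f,proj(m,X)[:4].round(1).tolist(),proj(sm,X).round(1).tolist())
print(w[0:100,250:258].mean(1).round().astype(int));print(w[0:100,216])
print(w[24,190:320:2],w[70,190:320:2])
```

```text
13.7833 [ 0.58645498 -0.04802321  0.14877746] [ 2.31534929e-01  9.72826386e-01  2.37133999e-05 -6.30942447e-04] [ 0.49127243  0.88595562 -3.80154595] [ 0.00072661  0.0172256  -0.00263976] 0.05152734945415203 [ 0.001 -0.002 -0.004 -0.     0.    -0.001]
0 [[312.8, 7.9], [186.7, 7.8], [290.4, -2.6], [206.7, -2.7]] [[294.9, 192.4], [316.3, 181.2], [299.2, 179.7], [311.1, 173.6], [252.6, 138.3], [249.7, 151.1]]
0.02 [[313.7, 6.2], [185.6, 6.2], [291.0, -4.8], [205.8, -4.8]] [[295.0, 191.6], [316.4, 180.4], [299.3, 178.9], [311.1, 172.9], [252.6, 138.7], [249.7, 151.6]]
-0.02 [[311.9, 9.5], [187.7, 9.4], [289.7, -0.6], [207.6, -0.6]] [[294.9, 193.1], [316.2, 181.9], [299.1, 180.4], [311.0, 174.3], [252.6, 137.9], [249.7, 150.7]]
0.05 [[315.2, 3.6], [183.9, 3.6], [292.1, -8.1], [204.4, -8.1]] [[295.0, 190.5], [316.5, 179.3], [299.3, 177.8], [311.2, 171.8], [252.6, 139.3], [249.8, 152.2]]
-0.05 [[310.7, 11.8], [189.2, 11.8], [288.8, 2.4], [208.8, 2.4]] [[294.8, 194.2], [316.1, 183.0], [299.1, 181.5], [310.9, 175.4], [252.6, 137.3], [249.7, 150.1]]
[205 206 205 219 244 244 245 247 248 250 250
[... 599 characters left out ...]
 80  73  73  70  71  73  73  73  72  71  78  76  73  77
  77  72  76  78  78  79  74  75  76  77  79  78  79  79  81  78  77  79
  80  78  77  78  82  81  82  79  78  80]
[207 207 194  89 122 137 131 132 137 137 141 141 140 144 214 231 241 243
 243 243 244 245 246 244 245 246 245 246 246 246 246 247 247 247 248 247
 248 248 248 248 249 250 249 250 250 250 250 250 250 249 244 234 213 140
 144 140 142 143 143 144 141 137 119 164 203] [210 210 209 197  89  77  77  69  75  81  81  79  80  73 158 210 237 255
  30  42  43  45  42  45  43  47  49  46  40  43  46  45  43  45  43  43
  44  48  39  45  39  44  47  46  44  40  42  35 247 246 240 227 132 124
 126 125 126 124 124 124 123 108 193 208 202]
```

Run:
```python
from h import *
from rig import cams
import cv2
p=np.load("p.npy");sm=cams.camera_model("scene")
a=cv2.imread("pics/scene9.png",0);b=cv2.imread("pics/s11.png",0)
h=.1592
L=np.array([[-.09,0,.034],[-.095,.033,.009],[-.095,-.033,.009],[.095,.033,.009],[.0,.033,.009]])
P0=proj(sm,world(p,L));P1=proj(sm,world(p,L+[0,0,h]))
for l,u,v in zip(L,P0,P1):
    best=[]
    c=cv2.getRectSubPix(a,(13,13),tuple(map(float,u)))
    for k in(1,1.12,1.17,1.22):
        M=np.array([[1/k,0,u[0]-10/k],[0,1/k,u[1]-10/k]])
        t=cv2.warpAffine(a,M,(21,21),flags=cv2.INTER_CUBIC|cv2.WARP_INVERSE_MAP)
        x0,y0=int(v[0])-25,int(v[1])-25
        r=cv2.matchTemplate(b[y0:y0+50,x0:x0+50],t,cv2.TM_CCOEFF_NORMED);_,s,_,q=cv2.minMaxLoc(r)
        best.append((round(s,3),k,(np.array([x0+q[0]+10,y0+q[1]+10])-v).round(1).tolist()))
    print(l,v.round(1),max(best))
```

```text
[-0.09   0.     0.034] [305.1 177.9] (0.844, 1.12, [-1.1, 1.1])
[-0.095  0.033  0.009] [294.9 192.5] (0.8, 1.22, [8.1, 13.5])
[-0.095 -0.033  0.009] [316.3 181.2] (0.927, 1.17, [-0.3, -0.2])
[0.095 0.033 0.009] [249.7 151.2] (0.686, 1.12, [-15.7, -9.2])
[0.    0.033 0.009] [271.1 170.8] (0.859, 1.17, [-11.1, -9.8])
```

```bash
python3 -c "
from rig import job,get_obs
o=get_obs();print(o['time'],o['position'],o['grip_width']);print(job.hand_in())"
```

```text
13.8833 [ 0.58664617 -0.04806943  0.14905341] 0.05139943651430214
the job is handed in; nothing more can be done
None
```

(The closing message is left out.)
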